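Clamp the sawn gear and hold the loupe in focus over it

ROBOT

A 7-joint arm with a two-finger parallel gripper is mounted at the origin on the work surface. World frame = base frame: x ahead of the robot, y to its left, z up, the work surface at z = 0. Lengths are in m, angles in rad, forces in N, time in s.
With the tool pointing down it reaches from about 0.4 to 0.85 m from the base axis. Payload 10.4 kg.
Tool frame: the origin (TCP) lies at the very end of the fingers, on their centre line; the grasp point (between the pads) lies 19 mm behind it; z points along the fingers, y is the direction in which the jaws open and shut (so a half turn about z gives the same grasp; the last joint's range is limited). The gripper opens to 85 mm and grips with 20 to 120 N. Pads are 22 mm wide; open, the fingers measure 114 mm over their backs; the gripper's body (76 mm by 85 mm) begins 54 mm behind the grasp point. The pads swing forward as they close: fully open they stand 13 mm farther back than shut.
Start: joints at [-1.264, 0.332, -0.065, 1.46, 0.022, 1.35, -0.088], TCP at [0.202, 0.591, 0.231] pointing down, gripper open.
Joint ranges: [-2.6, 2.6], [-0.5, 2.12], [-1.47, 1.34], [0.16, 2.42], [-1.27, 4.41], [0.06, 2.06], [-2.6, 2.6]. Speed limits (rad/s): [2.22, 2.22, 2.79, 2.79, 3.14, 3.14, 3.14].

INTERFACE

Orientations are given as a unit quaternion [x, y, z, w].
In Python, from workcell import manip gives the robot as it stands.
- The arm moves only by the tool arm_command, never from a script. Its arguments are lists of equal length, an entry for each row: "slide": the shift along the tool's x, y, z in mm, a list of three; "turn": the turn about the tool's z in degrees; "grip": the closure, from 0 (fully open) to 1 (shut). In form: {"slide": [[tx, ty, tz], ...], "turn": [turn, ...], "grip": [grip, ...]}. A call has 1 to 10 rows; each row shifts and turns the commanded pose from where the row before left it, along the tool's axes as they then stand; what a row does not reach is not made up. A row lasts 1/12 s, in which the tool goes at most 41.7 mm and 7.16 degrees, less where a joint would pass 70% of its speed; a pose out of reach is approached as far as the arm can. A call with a gripper value outside its range is refused whole. The fingers move at their own pace and stop on an object; "newtons" is the grip in N (left out, the last holds). Time passes only in rows, so rows that do not move let the fingers close. It gives the time, the measured TCP pose, the force and the opening at its end, in the units of the state.
- manip.get_obs(): the state, without advancing time (a new reading comes with each control period).
- manip.camera(name): name is "side" or "top" or "wrist"; returns the picture (420x560x3 uint8, blue, green, red); there is no depth.
- manip.camera_info(name): a dict with "fx", "fy", "cx", "cy" (pixels), "dist_coeffs" ([k1, k2, p1, p2, k3] as OpenCV has them; the pictures are not rectified), "rvec" (rotation vector, rad) and "tvec" (3), from world to camera coordinates, as OpenCV has them. Camera axes: x right, y down, z forward; pixel columns grow to the right and rows downward; lengths in m; the calibration is good to about 2 mm. A picture is of the moment at which its call begins: read the wrist's pose just before it. camera_info takes no time and is no camera call; for the wrist camera it gives the pose at the moment of the call.
- manip.hand_in(): hands the job in, once; it reports no verdict.
Trained networks look in the newest picture that a camera, given by its name, has taken for a name from the list of things; names that differ only in an ending like _2 or _b are one class to them, and where a whole thing is asked for, a point or a joint stands for the part that bears it (a point fixed in the world has none). Each returns a list of dicts, best first, with "score" (0 to 1); they miss things now and then, are a little off and sometimes report something else, mostly with a low value. They report only what shows in the picture. A call takes as long as a camera call. They do not tell look-alikes from the thing itself.
- manip.cut_out(target, camera): "pixels" (420x560 bool, what is visible of it).
- manip.tip_of(target, camera): "xyz" ([x, y, z] in m, in the coordinates of the camera as it stood for that picture, good to about 4 mm: a listed point, or the origin of a listed thing).
The state is a dict: "clock": time; "joint_pos": joint angles; "joint_velocities": joint speeds; "tau": joint torques, N m; "position": TCP position; "ee_rot": TCP orientation; "ft_force": force on the tool from outside, world axes, zero at the start; "torque": the same for the moment, N m; "grip_width": opening from 0.0 (shut) to 1.0 (fully open).
Only numpy, scipy, OpenCV 4.12 (cv2) and the standard library are available. Lean on these libraries where they do the work, as an engineer would, in place of code of your own. Each camera call takes 0.05 s, during which the arm holds its last target.

TASK

Swing the open hold-down frame of the inspection fixture fully down over the sawn wooden gear, and only then take the loupe by its white handle from its wooden rest. Hold it level with the lens centred over the gear and the middle of the lens at the height of the middle of the red collar on the fixture's post, and finish while still holding it there, steady and touching nothing else. Leave the gear in its pocket, do not shift the red collar, and do not disturb the glue bottle, the wax tin, the screwdriver or the plywood offcut.

Things in the scene. Friction and masses are not known exactly. Their poses are not given: they have to be found in the camera images.
- fixture: dark steel inspection fixture fixed to the bench, base plate 150 x 150 x 20 mm (its centre is 15 mm to +y of the origin). Origin: on the bench, under the middle of the gear pocket. x points from the pocket to the hinge of the hold-down frame, y from the pocket towards the height post, z up. The pocket is 80 x 80 mm, bounded by 6 mm high plywood strips on the base plate. The post (10 mm thick, top 145 mm above the bench) stands at x +30, y +76 mm
- pocket (a point): middle of the pocket's floor, 20 mm above the bench; axes as the fixture
- clamp (a joint): hold-down frame of the fixture: a flat aluminium frame 110 mm wide, 8 mm thick, with a window 56 mm wide and 60 mm long, a yellow tab 30 mm wide at its free edge. Hinge angle in rad: 0 = fully down, flat over the gear (its top face then 38 mm above the bench, the gear shows in the window); it starts standing open at 0.75 to 1.2. The hinge is stiff: the frame stays at any angle and takes about 1 to 3 N at the tab to move
- clamp_hinge (a point): middle of the hinge axis of the frame: fixture x +60 mm, 34 mm above the bench; the axis runs along the fixture's y. Axes as the fixture
- clamp_tab (a point): middle of the yellow tab, on the face that looks up when the frame is down; 129 mm from the hinge axis, and 4 mm above the frame's mid-plane. The tab is 28 mm long (reaches 143 mm from the hinge axis), 8 mm thick. From the hinge the frame points to fixture -x when down and rises as it opens
- focus_mark (a point): middle of the red collar on the post (20 mm diameter, 16 mm tall): the focal height, 85 to 120 mm above the bench. It sits stiffly on the post, its height differs each time; axes as the fixture
- gear_top (a point): centre of the top face of the sawn wooden gear, 74 mm across, 8 mm thick, lying loose in the pocket, top 28 mm above the bench; light wood with a dark hub dot and six dark dots
- rest: wooden rest for the loupe, fixed to the bench: foot 190 x 60 x 8 mm, a round pillar (44 mm across, top 42 mm high) under the lens at x +75 mm, and a notched block (14 mm long, 40 mm wide, notch floor 36 mm, lips up to 44 mm) under the handle's end at x -45 mm; between them the handle is free, 28 mm clear above the foot. Origin on the bench under point loupe_grip as it starts; x from the handle to the lens, z up
- loupe_grip (a point): grip point on the loupe: on the white handle (92 mm long, 16 mm wide, 18 mm tall), at mid-height, 5 mm to the lens side of the handle's middle; starts 45 mm above the bench. x points along the handle to the lens, z up. The loupe weighs about 90 g and its centre of mass lies 10 to 15 mm from here towards the lens
- loupe_lens (a point): centre of the clear lens in its black rim (68 mm outside diameter, 8 mm thick), 75 mm along x from loupe_grip, at the same height as it; axes as the loupe
- loupe: the loupe as a whole; origin on the underside of the handle, 9 mm below loupe_grip; x along the handle to the lens, z up
- glue: bystander: white glue bottle with orange cap, 44 mm diameter, 90 mm tall; origin at the centre of its underside
- wax: bystander: brass-coloured wax tin, 70 mm diameter, 45 mm tall; origin at the centre of its underside
- driver: bystander: screwdriver with green handle, lying on the bench along its x axis
- offcut: bystander: L-shaped plywood offcut, 70 x 75 x 18 mm, lying on the bench
Things that resemble listed ones, but are neither listed nor needed, are in the scene too. Of the things like the fixture, leave any that is green; of the rest the smaller one is meant. There is more than one size of the rest; the one meant has the size given above.

How it is judged:
On the way, in this order (a step that is already met when the one before it is completed fails the run):
1. the hold-down frame is fully down over the gear while the loupe still lies on its rest (value of joint clamp below 0.05 rad and distance of loupe_grip from where it was at the start of the episode below 0.01 m), for 0.2 s.
2. the loupe is gripped and lifted clear of its rest, the frame still down (value of joint clamp below 0.05 rad and contact force between the fingers and loupe above 1 N and height (world z) of loupe_lens above 0.06 m), for 0.2 s.
At the end, for the whole second after the job is handed in: Frame down (under 0.05 rad), gear within 6 mm of its pocket's middle; loupe gripped, still, upright and level within 0.12 rad, not touching fixture, rest or glue bottle, lens centre within 12 mm of the gear's centre seen from above and within 8 mm of the red collar's middle in height (value of joint clamp below 0.05 rad and horizontal distance between gear_top and pocket below 0.006 m and height (world z) of gear_top between 0.025 and 0.031 m and horizontal distance between loupe_lens and gear_top below 0.012 m and z of loupe_lens in the frame of focus_mark between -0.008 and 0.008 m and angle between loupe_lens's own z axis and vertical below 0.12 rad and contact force between the fingers and loupe above 1 N and contact force between loupe and fixture below 0.1 N and contact force between loupe and rest below 0.1 N and contact force between loupe and glue below 0.1 N and linear speed of loupe below 0.02 m/s and angular speed of loupe below 0.15 rad/s); the arm keeps its last pose, push and grip.
It fails at once if a bystander (glue bottle, wax tin, screwdriver, offcut) is pushed more than 20 mm (distance of any of glue, wax, driver, offcut from where it was at the start of the episode above 0.02 m).
It fails at once if a standing bystander is tipped over (angle between any of glue, wax's own z axis and vertical above 0.4 rad).
It fails at once if the red collar is shifted by more than 4 mm (distance of focus_mark from where it was at the start of the episode above 0.004 m).
It also fails if it takes over 51 s, if anything falls off the work surface, if the arm or the gripper's body presses on something with over 40 N, if the wrist force passes 120 N, or if a joint passes its speed limit or range.

## Working session

There is one attempt and no reset: what is moved stays moved. The work goes in short steps, Python scripts to look and compute and a tool call to move; the robot and the scene stay as the last step left them, time stands still between calls to the robot, and variables do not carry over. Pictures are saved under pics/ and viewed, and the job is handed in when it is done.

Besides the shell and the picture viewer there is one more tool, called after "Emit:" as a command line: name --pt "numbers of a row" for each row, then --argument value for the rest. arm_command: Moves the arm, as the interface text tells. Its arguments: {"type":"object","properties":{"slide":{"type":"array","items":{"type":"array","items":{"type":"number"}}},"turn":{"type":"array","items":{"type":"number"}},"grip":{"type":"array","items":{"type":"number"}},"newtons":{"type":"number"}},"required":["slide","turn","grip"]}

```bash
ls; mkdir -p pics
python3 - <<'E'
from workcell import manip
import cv2
o=manip.get_obs(); print(o)
for n in ("side","top","wrist"):
    im=manip.camera(n); cv2.imwrite(f"pics/a_{n}.png",im); print(n,manip.camera_info(n))
E
```

```text
pics
{'clock': 0.0, 'joint_pos': array([-1.26363049,  0.3328635 , -0.064731  ,  1.46093669,  0.02161612,
        1.3498995 , -0.08849026]), 'joint_velocities': array([-7.89149156e-04, -1.10002904e-03,  5.12587884e-05, -1.09620069e-03,
        9.16585726e-05, -1.98282145e-04,  2.07026540e-05]), 'tau': array([-2.42467559e-04, -6.25448942e+01,  4.89546626e-02, -3.91618824e+01,
        1.61172647e-02,  9.66717635e-03,  1.15633472e-05]), 'position': array([0.20226   , 0.59097289, 0.23052346]), 'ee_rot': array([ 1.64105488e-01,  9.86442543e-01, -7.00709503e-04, -8.04946820e-05]), 'ft_force': array([-0.42263845,  0.21800413, -0.54688003]), 'torque': array([-0.02308541,  0.04872847, -0.02511748]), 'grip_width': 1.0017536085954302}
side {'fx': 387.6024621148408, 'fy': 387.6024621148408, 'cx': 275.56304570194396, 'cy': 210.0471687086225, 'dist_coeffs': array([-0.0617831,  0.       ,  0.       ,  0.       ,  0.       ]), 'rvec': array([ 2.07986876, -0.71171886,  0.39680043]), 'tvec': array([-0.41865215,  0.2447455 ,  0.70524219])}
top {'fx': 460.6734385260477, 'fy': 460.6734385260477, 'cx': 272.97187313698214, 'cy': 215.52513519005075, 'dist_coeffs': array([-0.1439477,  0.       ,  0.       ,  0.       ,  0.       ]), 'rvec': array([ 2.13655204, -2.15565781,  0.16733751]), 'tvec': array([0.0162499 , 0.52211785, 1.19095607])}
wrist {'fx': 304.39630084554113, 'fy': 304.39630084554113, 'cx': 275.16271910129154, 'cy': 208.98715876662007, 'dist_coeffs': array([0.00214555, 0.        , 0.        , 0.        , 0.        ]), 'rvec': array([-2.35263655, -1.68045047, -0.24523156]), 'tvec': array([-0.62581428, -0.0372744 ,  0.38002573])}
```

View pics/a_top.png

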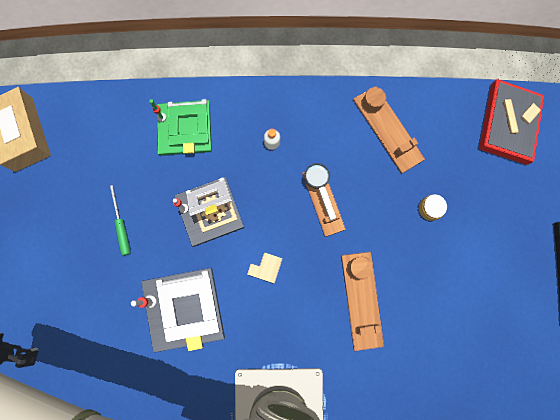

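View pics/a_side.png

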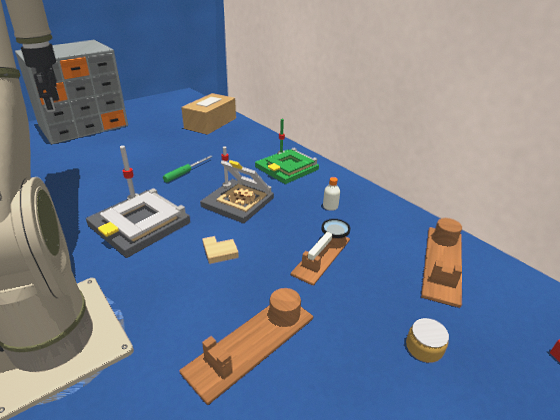

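View pics/a_wrist.png

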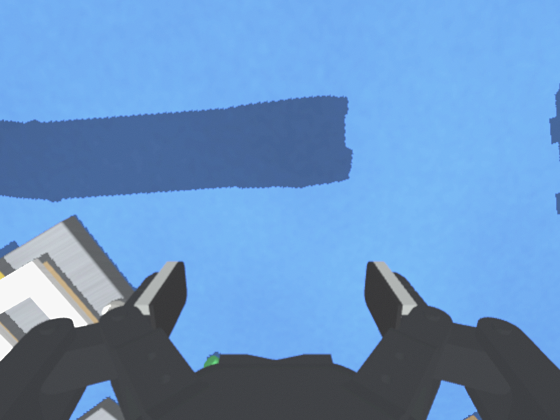

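Top: the fixture with the gear and open frame is at about (211,210), and the loupe on its rest at (317,175)-(330,210). The glue is at (272,139), the wax at (433,207), the driver at (120,225) and the offcut at (266,267). The look-alikes are the green fixture at (185,127), the large fixture at (185,310) and two empty rests.

```bash
cat > h.py <<'E'
from workcell import manip
import numpy as np, cv2
from scipy.spatial.transform import Rotation as R
def cam(n):
    i=manip.camera_info(n); K=np.array([[i['fx'],0,i['cx']],[0,i['fy'],i['cy']],[0,0,1]])
    return K,i['dist_coeffs'],cv2.Rodrigues(i['rvec'])[0],i['tvec'],i['rvec']
def proj(n,P):
    K,d,Rm,t,rv=cam(n); return cv2.projectPoints(np.atleast_2d(P).astype(float),rv,t,K,d)[0][:,0]
def ray(n,uv):
    K,d,Rm,t,rv=cam(n); q=cv2.undistortPoints(np.array([[uv]],float),K,d)[0,0]
    return -Rm.T@t, Rm.T@np.array([q[0],q[1],1])
def onz(n,uv,z):
    o,v=ray(n,uv); return o+v*(z-o[2])/v[2]
def world(n,x):
    K,d,Rm,t,rv=cam(n); return Rm.T@(np.array(x)-t)
E
python3 - <<'E'
from h import *
np.set_printoptions(precision=4,suppress=True)
for n in("top","side"):
    for t in ["fixture","gear_top","pocket","clamp_hinge","clamp_tab","focus_mark","loupe_grip","loupe_lens","rest","glue","wax","driver","offcut"]:
        r=manip.tip_of(t,n)
        print(n,t,[(round(a['score'],2),world(n,a['xyz']).round(4).tolist()) for a in r[:4]])
print(manip.get_obs()['clock'])
E
```

```text
top fixture [(0.95, [0.7821, 0.2534, 0.0002]), (0.67, [0.2833, 0.2395, 0.0014]), (0.63, [0.5453, 0.1791, 0.0045])]
top gear_top [(0.51, [0.5452, 0.173, 0.0274])]
top pocket [(0.88, [0.2773, 0.2337, 0.0225]), (0.82, [0.545, 0.1727, 0.0183]), (0.65, [0.7841, 0.2439, 0.0241]), (0.43, [0.517, 0.4377, 0.0017])]
top clamp_hinge [(0.76, [0.8403, 0.2519, 0.0323]), (0.6, [0.3509, 0.2494, 0.046]), (0.56, [0.6018, 0.1957, 0.0326])]
top clamp_tab [(0.8, [0.7151, 0.2465, 0.0359]), (0.76, [0.194, 0.2197, 0.0447]), (0.64, [0.527, 0.1717, 0.1369]), (0.46, [0.629, -0.1088, 0.0419])]
top focus_mark [(0.57, [0.5481, 0.2538, 0.1143]), (0.45, [0.8095, 0.329, 0.0878])]
top loupe_grip [(0.76, [0.555, -0.1336, 0.0442])]
top loupe_lens [(0.89, [0.6265, -0.1089, 0.0445])]
top rest [(0.75, [0.7681, -0.3313, 0.0014]), (0.66, [0.5589, -0.1306, 0.0001]), (0.65, [0.2819, -0.2299, 0.0015]), (0.25, [0.5577, -0.1346, 0.0367])]
top glue [(0.71, [0.7407, 0.014, 0.0015])]
top wax [(0.79, [0.5449, -0.431, 0.0017])]
top driver [(0.72, [0.5148, 0.4371, 0.0031])]
top offcut [(0.96, [0.3843, 0.0262, 0.0019]), (0.47, [0.56, -
[... 622 characters left out ...]
.1364])]
side focus_mark [(0.6, [0.2968, 0.3424, 0.1079]), (0.57, [0.5498, 0.2552, 0.1114]), (0.57, [0.56, -0.1381, 0.0468]), (0.47, [0.8122, 0.324, 0.0846])]
side loupe_grip [(0.86, [0.5597, -0.1349, 0.046]), (0.67, [0.5415, -0.4308, -0.004])]
side loupe_lens [(0.77, [0.6334, -0.1126, 0.0488])]
side rest [(0.72, [0.2809, -0.231, 0.0015]), (0.69, [0.7652, -0.3311, 0.0017]), (0.57, [0.5599, -0.1311, 0.0009])]
side glue [(0.98, [0.7408, 0.0131, 0.0018])]
side wax [(0.78, [0.5427, -0.4351, -0.004]), (0.27, [0.5466, 0.1691, 0.028])]
side driver [(0.6, [0.5177, 0.4374, 0.0])]
side offcut [(0.61, [0.5425, -0.4312, -0.0056]), (0.59, [0.3827, 0.0196, 0.0018]), (0.41, [0.5604, -0.1336, 0.0437])]
1.45
```

Run:
```python
from h import *
from scipy.optimize import least_squares
np.set_printoptions(precision=4,suppress=True)
im=manip.camera("top"); sd=manip.camera("side")
def draw(im,n,pk,yaw,th):
    c,s=np.cos(yaw),np.sin(yaw)
    W=lambda x,y,z:np.array([pk[0]+c*x-s*y,pk[1]+s*x+c*y,z])
    im=cv2.resize(im,None,fx=4,fy=4,interpolation=cv2.INTER_CUBIC)
    def poly(L,col):
        q=(proj(n,[W(*p) for p in L])*4+2).astype(int); cv2.polylines(im,[q.reshape(-1,1,2)],True,col,1)
    poly([(-75,-60,20),(75,-60,20),(75,90,20),(-75,90,20)] and [tuple(v/1000 for v in p) for p in [(-75,-60,20),(75,-60,20),(75,90,20),(-75,90,20)]],(0,255,0))
    poly([(0.037*np.cos(a),0.037*np.sin(a),.028) for a in np.linspace(0,6.28,40)],(0,255,255))
    L=lambda r,y:(.06-r*np.cos(th)+.004*np.sin(th),y,.034+r*np.sin(th)+.004*np.cos(th))
    poly([L(.115,-.015),L(.143,-.015),L(.143,.015),L(.115,.015)],(255,0,255))
    poly([L(.115,-.055),L(.115,.055),L(0.01,.055),L(0.01,-.055)],(255,0,255))
    for z in(.104,.112,.12): poly([(.03+.01*np.cos(a),.076+.01*np.sin(a),z) for a in np.linspace(0,6.28,30)],(255,255,0))
    q=proj(n,W(0,0,.06))[0]*4
    x,y=q.astype(int); return im[max(0,y-250):y+250,max(0,x-350):x+350]
a=draw(im,"top",(.545,.1743),np.radians(20.5),.9); b=draw(sd,"side",(.545,.1743),np.radians(20.5),.9)
cv2.imwrite("pics/b_top.png",a); cv2.imwrite("pics/b_side.png",b)
for n in("top","side"):
    r=manip.cut_out("focus_mark",n)
    for m in r[:3]:
        v,u=np.nonzero(m['pixels']); print(n,round(m['score'],2),u.min(),u.max(),v.min(),v.max(),u.mean(),v.mean())
```

```text
top 0.74 265 279 128 148 271.7829457364341 138.5077519379845
top 0.6 175 180 200 205 178.1818181818182 202.95454545454547
top 0.49 140 148 298 306 144.2127659574468 302.2340425531915
side 0.63 123 132 169 178 127.6027397260274 173.67123287671234
side 0.45 222 228 156 160 224.76 157.56
side 0.39 221 268 161 190 244.74234234234234 174.8936936936937
```

View pics/b_top.png

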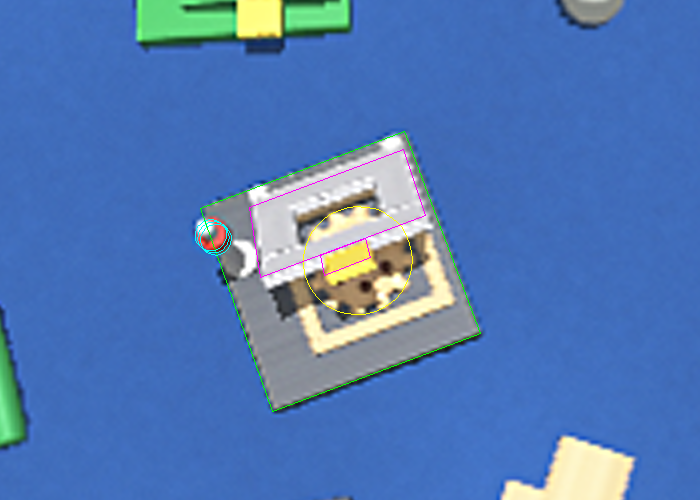

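View pics/b_side.png

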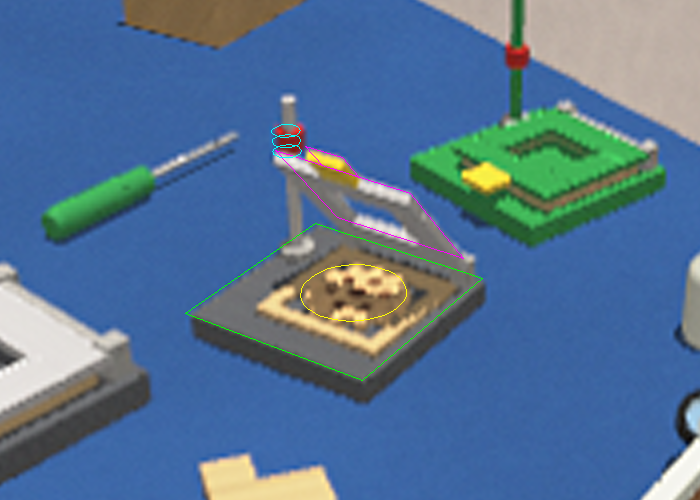

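Top overlay fits: green base outline, yaw 20.5°, frame angle about 0.9. In the side overlay everything real lies about 1 px lower right than drawn. The red collar is at zoomed (289,138), so I'll refine its height later. I'll turn and move now.

Emit:
arm_command --pt "0 0 0" --pt "0 0 0" --pt "0 0 0" --pt "0 0 0" --pt "0 0 0" --pt "0 0 0" --turn '[-6.5, -6.5, -6.5, -6.5, -6.5, -6.5]' --grip '[1, 1, 1, 1, 1, 1]' --newtons 30

```text
clock: 2.15
position: [0.2024, 0.5914, 0.2314]
ee_rot: [-0.177, 0.984, 0.0, 0.0]
ft_force: [0.0, 0.1, -1.5]
grip_width: 0.141
```

```bash
cat >> h.py <<'E'
PK=np.array([.545,.1743]); YAW=np.radians(20.5)
def loc(x,y,z):
    c,s=np.cos(YAW),np.sin(YAW); return np.array([PK[0]+(c*x-s*y)/1000,PK[1]+(s*x+c*y)/1000,z/1000])
def to(p):
    o=manip.get_obs(); M=R.from_quat(o['ee_rot']).as_matrix()
    print('clock',o['clock'],'pos',o['position'].round(4),'yawx',np.degrees(np.arctan2(M[1,0],M[0,0])).round(2),'F',o['ft_force'].round(2),'g',round(o['grip_width'],3),'j',o['joint_pos'].round(2))
    d=np.array(p)-o['position']; print('slide mm',(M.T@d*1000).round(1))
E
python3 -c "
from h import *
to(loc(22,0,231))"
```

```text
clock 2.15 pos [0.2024 0.5914 0.2314] yawx -159.58 F [ 0.04  0.11 -1.51] g 0.141 j [-1.19  0.34 -0.16  1.46  0.05  1.35  0.58]
slide mm [-1.975e+02 -5.104e+02  3.000e-01]
```

Emit:
arm_command --pt "-12.3 -31.9 0" --pt "-12.3 -31.9 0" --pt "-12.3 -31.9 0" --pt "-12.3 -31.9 0" --pt "-12.3 -31.9 0" --pt "-12.3 -31.9 0" --pt "-12.3 -31.9 0" --pt "-12.3 -31.9 0" --pt "-12.3 -31.9 0" --pt "-12.3 -31.9 0" --turn '[0, 0, 0, 0, 0, 0, 0, 0, 0, 0]' --grip '[1, 1, 1, 1, 1, 1, 1, 1, 1, 1]'

```text
clock: 2.98
position: [0.4285, 0.3326, 0.2316]
ee_rot: [-0.175, 0.985, 0.0, 0.0]
ft_force: [0.5, 0.8, 0.5]
grip_width: -0.002
```

Emit:
arm_command --pt "-12.3 -31.9 0" --pt "-12.3 -31.9 0" --pt "-12.3 -31.9 0" --pt "-12.3 -31.9 0" --pt "-12.3 -31.9 0" --pt "-12.3 -31.9 0" --pt "0 0 0" --pt "0 0 0" --turn '[0, 0, 0, 0, 0, 0, 0, 0]' --grip '[1, 1, 1, 1, 1, 1, 1, 1]'

```text
clock: 3.65
position: [0.5637, 0.1774, 0.2311]
ee_rot: [-0.173, 0.985, -0.0, -0.0]
ft_force: [-0.4, 0.5, 0.2]
grip_width: -0.001
```

```bash
python3 -c "
from h import *
to(loc(22,0,132))
cv2.imwrite('pics/c_wrist.png',manip.camera('wrist'))
cv2.imwrite('pics/c_side.png',cv2.resize(manip.camera('side')[80:280,100:360],None,fx=3,fy=3,interpolation=cv2.INTER_CUBIC))"
```

```text
clock 3.65 pos [0.5637 0.1774 0.2311] yawx -160.13 F [-0.39  0.54  0.2 ] g -0.001 j [-0.55  0.25  0.2   1.57 -0.05  1.33  1.57]
slide mm [-3.4  3.8 99.1]
```

View pics/c_wrist.png

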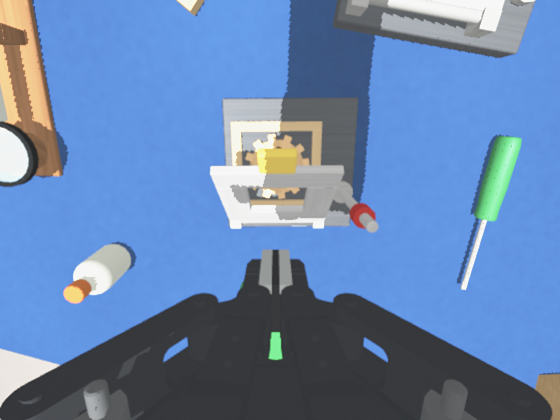

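View pics/c_side.png

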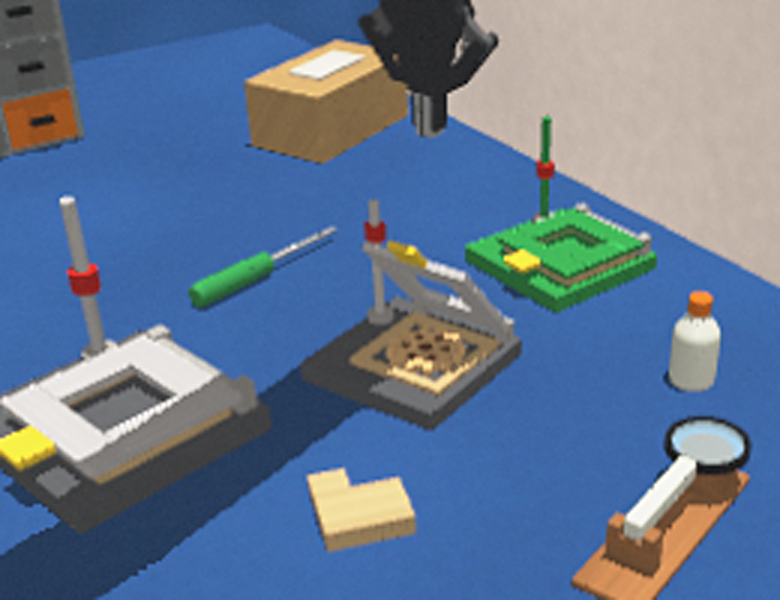

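```bash
python3 -c "
from h import *
for p in [(22,0,34),(60,0,34),(30,76,112),(-75,-60,20),(75,90,20),(-17,0,137)]: print(p,proj('wrist',loc(*p)).round(0))
"
```

```text
(22, 0, 34) [[274. 187.]]
(60, 0, 34) [[275. 219.]]
(30, 76, 112) [[359. 214.]]
(-75, -60, 20) [[219.  98.]]
(75, 90, 20) [[348. 226.]]
(-17, 0, 137) [[274. 167.]]
```

Emit:
arm_command --pt "-0.8 0.8 10" --pt "-0.8 0.8 20" --pt "-0.8 0.8 20" --pt "-0.8 0.8 20" --pt "0 0.8 20" --pt "0 0 9" --pt "0 0 0" --turn '[0, 0, 0, 0, 0, 0, 0]' --grip '[1, 1, 1, 1, 1, 1, 1]'

```text
clock: 4.33
position: [0.5624, 0.1851, 0.1297]
ee_rot: [-0.175, 0.984, -0.0, -0.002]
ft_force: [-0.2, -0.0, 0.4]
grip_width: -0.002
```

```bash
python3 -c "
from h import *
to(loc(22,0,132))
cv2.imwrite('pics/d_wrist.png',manip.camera('wrist'))
cv2.imwrite('pics/d_side.png',cv2.resize(manip.camera('side')[80:280,100:360],None,fx=3,fy=3,interpolation=cv2.INTER_CUBIC))"
```

```text
clock 4.3333 pos [0.5624 0.1851 0.1297] yawx -159.79 F [-0.21 -0.03  0.35] g -0.002 j [-0.55  0.34  0.19  1.68 -0.07  1.13  1.58]
slide mm [-2.  -4.  -2.3]
```

View pics/d_wrist.png

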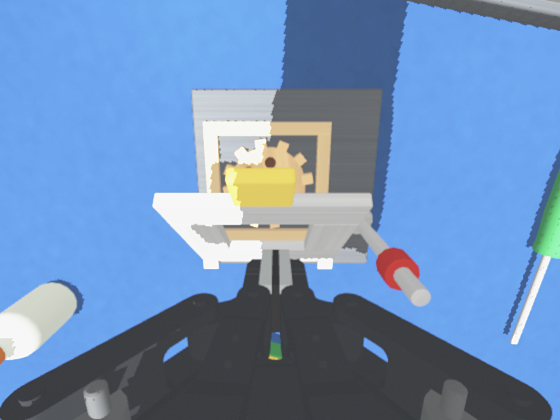

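View pics/d_side.png

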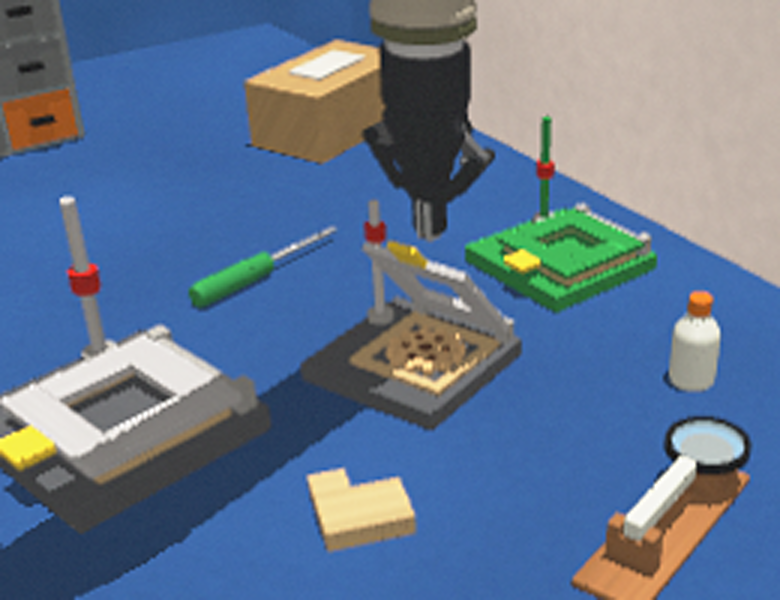

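Side: the fingers are behind the tab on the hinge side, clear of the frame. Wrist: the tab middle is at column 262 and the fingers at 275, so I'll correct y by -4 mm and push.

Emit:
arm_command --pt "8 -2 -1" --pt "8 -2 -1" --pt "8 0 0" --pt "9 0 7" --pt "9 0 7" --pt "7.5 0 10" --pt "7.5 0 10" --pt "0 0 0" --turn '[0, 0, 0, 0, 0, 0, 0, 0]' --grip '[1, 1, 1, 1, 1, 1, 1, 1]'

```text
clock: 5.1
position: [0.51, 0.1602, 0.0993]
ee_rot: [-0.174, 0.985, -0.0, -0.001]
ft_force: [0.3, 0.2, -0.6]
grip_width: -0.002
```

```bash
python3 -c "
from h import *
to(loc(-37,0,97))
cv2.imwrite('pics/e_wrist.png',manip.camera('wrist'))
cv2.imwrite('pics/e_side.png',cv2.resize(manip.camera('side')[80:280,100:360],None,fx=3,fy=3,interpolation=cv2.INTER_CUBIC))"
```

```text
clock 5.1 pos [0.51   0.1602 0.0993] yawx -159.92 F [ 0.33  0.24 -0.63] g -0.002 j [-0.55  0.25  0.18  1.86 -0.05  1.03  1.57]
slide mm [-0.8  0.9  2.3]
```

View pics/e_wrist.png

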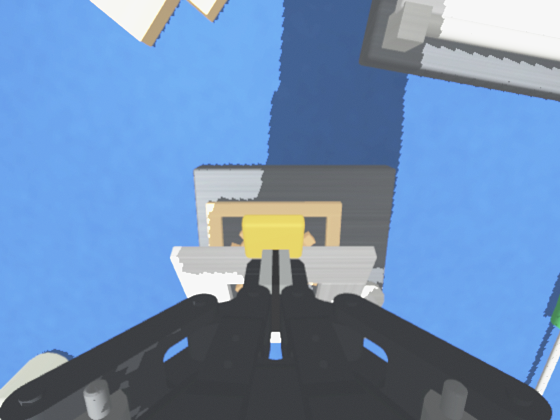

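View pics/e_side.png

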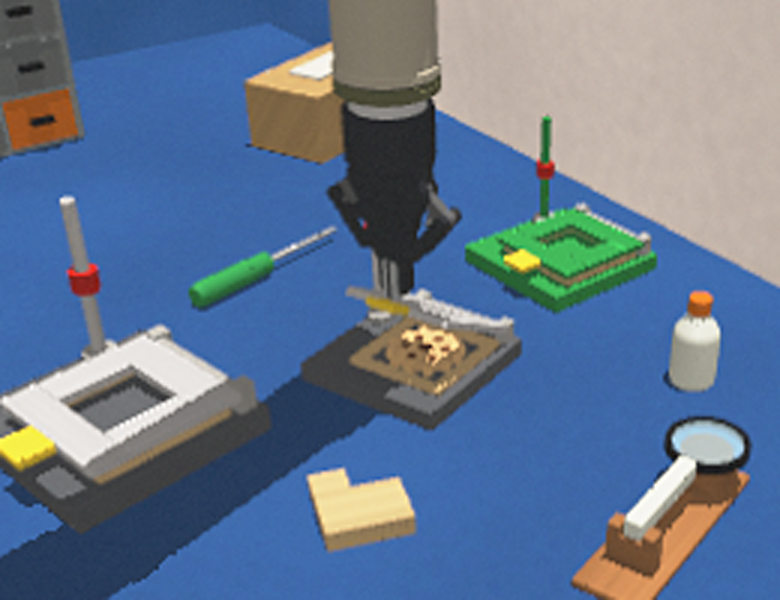

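Side: the frame has come down partly, following the fingers, which sit on the tab. I'll keep pushing.

Emit:
arm_command --pt "5 0 12" --pt "5 0 12" --pt "4 0 10" --pt "4 0 10" --pt "3 0 8" --pt "2 0 6" --pt "0 0 3" --pt "0 0 2" --pt "0 0 0" --pt "0 0 0" --turn '[0, 0, 0, 0, 0, 0, 0, 0, 0, 0]' --grip '[1, 1, 1, 1, 1, 1, 1, 1, 1, 1]'

```text
clock: 6.03
position: [0.4901, 0.1531, 0.0379]
ee_rot: [-0.174, 0.985, 0.0, -0.001]
ft_force: [-7.2, -3.1, 11.6]
grip_width: -0.002
```

```bash
python3 -c "
from h import *
to(loc(-60,0,36))
cv2.imwrite('pics/f_side.png',cv2.resize(manip.camera('side')[80:280,100:360],None,fx=3,fy=3,interpolation=cv2.INTER_CUBIC))"
```

```text
clock 6.0333 pos [0.4901 0.1531 0.0379] yawx -159.9 F [-7.25 -3.08 11.56] g -0.002 j [-0.55  0.29  0.17  1.96 -0.06  0.89  1.58]
slide mm [1.1 0.6 1.9]
```

View pics/f_side.png

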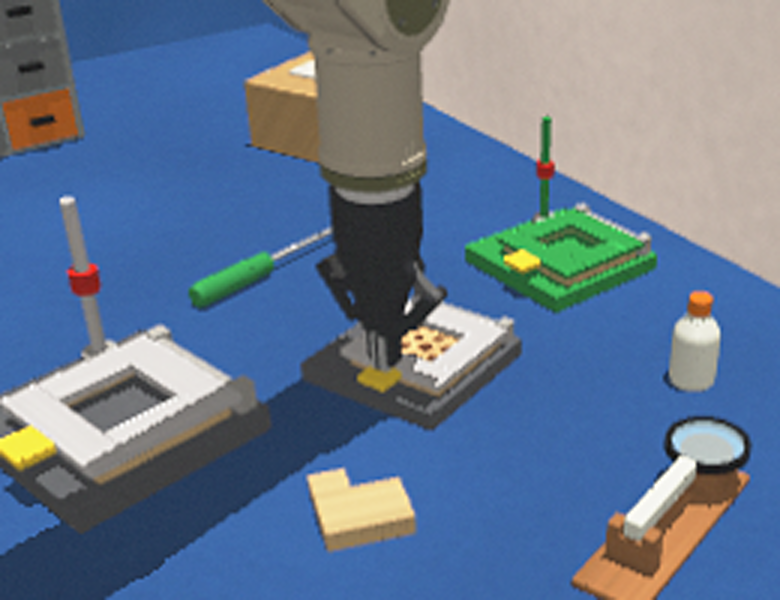

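The frame is flat with the tip at z = 37.9 mm and 11.6 N of reaction. I'll hold briefly and then lift off.

Emit:
arm_command --pt "0 0 0.5" --pt "0 0 0" --pt "0 0 0" --pt "0 0 -10" --pt "0 0 -25" --pt "0 0 -35" --pt "0 0 -35" --pt "0 0 -15" --pt "0 0 0" --turn '[0, 0, 0, 0, 0, 0, 0, 0, 0]' --grip '[1, 1, 1, 1, 1, 1, 0, 0, 0]'

```text
clock: 6.83
position: [0.493, 0.1542, 0.1617]
ee_rot: [-0.174, 0.985, 0.001, 0.004]
ft_force: [-0.2, 0.2, -0.3]
grip_width: 0.42
```

Run:
```python
from h import *
np.set_printoptions(precision=4,suppress=True)
to(loc(-60,0,150))
im=manip.camera('side');cv2.imwrite('pics/g_side.png',cv2.resize(im[80:280,100:360],None,fx=3,fy=3,interpolation=cv2.INTER_CUBIC))
cv2.imwrite('pics/g_top.png',cv2.resize(manip.camera('top')[120:280,140:360],None,fx=3.6,fy=3.6,interpolation=cv2.INTER_CUBIC))
for n in("side","top"):
  for t in("clamp_tab","focus_mark","gear_top","loupe_grip","loupe_lens"):
    r=manip.tip_of(t,n); print(n,t,[(round(a['score'],2),world(n,a['xyz']).round(4).tolist()) for a in r[:4]])
```

```text
clock 6.8333 pos [0.493  0.1542 0.1617] yawx -159.91 F [-0.23  0.22 -0.28] g 0.42 j [-0.56  0.14  0.19  1.85 -0.03  1.15  1.55]
slide mm [ 4.4  0.6 11.6]
side clamp_tab [(0.96, [0.4818, 0.1488, 0.038]), (0.85, [0.1894, 0.2183, 0.0473]), (0.84, [0.7143, 0.2428, 0.0374]), (0.61, [0.6345, -0.11, 0.045])]
side focus_mark [(0.54, [0.297, 0.3414, 0.1067]), (0.53, [0.5501, 0.255, 0.1118]), (0.42, [0.8114, 0.3255, 0.0846])]
side gear_top [(0.56, [0.5434, 0.169, 0.0269])]
side loupe_grip [(0.97, [0.5592, -0.1354, 0.0443]), (0.68, [0.4818, 0.1501, 0.0381])]
side loupe_lens [(0.82, [0.6331, -0.1076, 0.0462])]
top clamp_tab [(0.85, [0.7157, 0.2444, 0.0363]), (0.77, [0.1908, 0.2202, 0.0465]), (0.6, [0.4799, 0.1543, 0.04])]
top focus_mark [(0.46, [0.3004, 0.3374, 0.1059])]
top gear_top []
top loupe_grip [(0.71, [0.5569, -0.1317, 0.0436])]
top loupe_lens [(0.61, [0.6305, -0.1098, 0.0441]), (0.35, [0.5574, -0.1342, 0.0009])]
```

View pics/g_side.png

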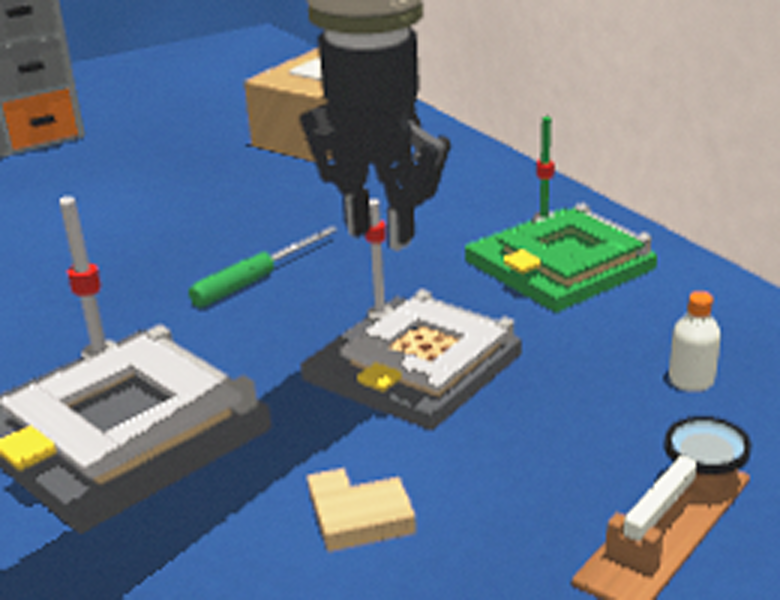

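View pics/g_top.png

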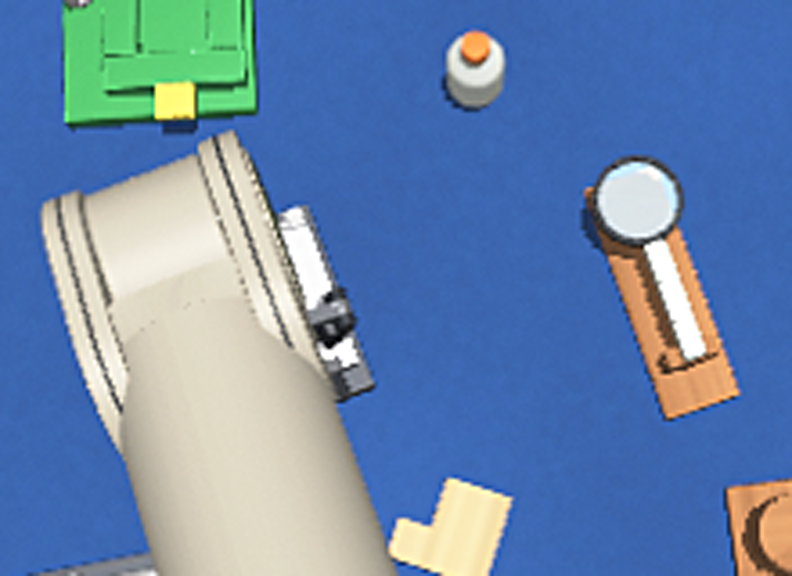

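The frame is flat, the gear shows in the window and the tab is at z 38 mm. Next is the loupe direction: rim centre at (638,200) and handle end at (695,357) in the zoomed picture.

Run:
```python
from h import *
a=onz('top',(317.2,175.6),.047);b=onz('top',(333.05,219.0),.05)
d=a-b; print(a,b,np.degrees(np.arctan2(d[1],d[0])),np.linalg.norm(d[:2]))
r=manip.cut_out('loupe','top')
for m in r[:2]:
    v,u=np.nonzero(m['pixels']); P=np.array([onz('top',(x,y),.047)[:2] for x,y in zip(u,v)]); c=P.mean(0); w,V=np.linalg.eigh(np.cov((P-c).T)); print(m['score'],len(u),c,np.degrees(np.arctan2(V[1,1],V[0,1])))
    pr=(P-c)@V[:,1]; print(pr.min(),pr.max())
to((.5575,-.1335,.15))
```

```text
[ 0.62890984 -0.10860673  0.047     ] [ 0.50993102 -0.14755505  0.05      ] 18.126123462219077 0.12519157349876364
0.91 775 [ 0.60623751 -0.11482652] -162.47294410447495
-0.060303509012868385 0.10219664471078668
clock 7.4833 pos [0.4905 0.1532 0.1566] yawx -159.9 F [-0.45  0.68 -0.14] g 0.996 j [-0.56  0.14  0.19  1.86 -0.03  1.14  1.55]
slide mm [  35.6 -292.3    6.6]
```

Emit:
arm_command --pt "3.6 -29 0" --pt "3.6 -29 0" --pt "3.6 -29 0" --pt "3.6 -29 0" --pt "3.6 -29 0" --pt "3.6 -29 0" --pt "3.6 -29 0" --pt "3.6 -29 0" --pt "3.6 -29 0" --pt "3.2 -29 0" --turn '[2, 0, 0, 0, 0, 0, 0, 0, 0, 0]' --grip '[0, 0, 0, 0, 0, 0, 0, 0, 0, 0]'

```text
clock: 8.32
position: [0.5479, -0.1346, 0.1568]
ee_rot: [-0.157, 0.988, 0.0, 0.0]
ft_force: [0.1, 0.4, 0.1]
grip_width: 1.0
```

Emit:
arm_command --pt "0 0 0" --pt "0 0 0" --turn '[0, 0]' --grip '[0, 0]'

```text
clock: 8.48
position: [0.5476, -0.1351, 0.1566]
ee_rot: [-0.156, 0.988, -0.0, -0.0]
ft_force: [-0.7, 1.2, -0.1]
grip_width: 1.001
```

Run:
```python
from h import *
to((.5576,-.1328,.1))
cv2.imwrite('pics/i_wrist.png',manip.camera('wrist'))
for t in("loupe_grip","loupe_lens"):
    r=manip.tip_of(t,'wrist'); print(t,[(round(a['score'],2),world('wrist',a['xyz']).round(4).tolist()) for a in r[:4]])
im=manip.camera('top'); 
M=manip.camera_info('wrist')
```

```text
clock 8.4833 pos [ 0.5476 -0.1351  0.1566] yawx -162.09 F [-0.66  1.17 -0.12] g 1.001 j [-0.19  0.26  0.41  1.74 -0.11  1.16  2.14]
slide mm [-10.2  -0.9  56.6]
loupe_grip [(0.78, [0.5599, -0.1283, 0.0455])]
loupe_lens [(0.86, [0.6283, -0.1034, 0.0447])]
```

View pics/i_wrist.png

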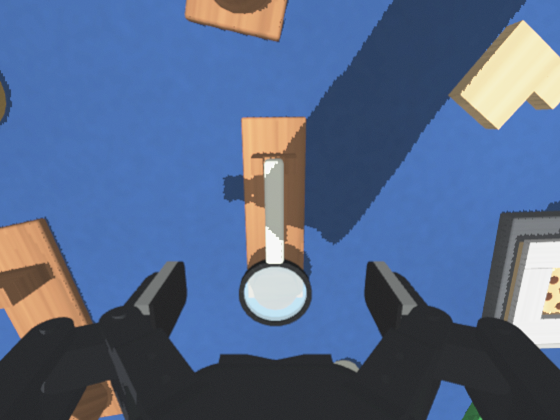

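Wrist: the white handle runs straight up the picture at column 274-275, centred between the jaws. I'll descend onto it.

Emit:
arm_command --pt "-5 0 20" --pt "-5 0 30" --pt "0 0 30" --pt "0 0 20" --pt "0 0 15" --pt "0 0 10" --pt "0 0 5" --pt "0 0 0" --turn '[0, 0, 0, 0, 0, 0, 0, 0]' --grip '[0, 0, 0, 0, 0, 0, 0, 0]'

```text
clock: 9.35
position: [0.557, -0.1294, 0.0262]
ee_rot: [-0.158, 0.987, 0.0, -0.0]
ft_force: [-0.6, -0.6, -0.3]
grip_width: 0.997
```

Run:
```python
from h import *
to((.5576,-.1328,.026))
cv2.imwrite('pics/j_wrist.png',manip.camera('wrist'))
cv2.imwrite('pics/j_side.png',cv2.resize(manip.camera('side')[150:350,200:460],None,fx=3,fy=3,interpolation=cv2.INTER_CUBIC))
```

```text
clock 9.35 pos [ 0.557  -0.1294  0.0262] yawx -161.85 F [-0.57 -0.65 -0.28] g 0.997 j [-0.16  0.44  0.37  1.83 -0.19  0.92  2.19]
slide mm [ 0.5 -3.4  0.2]
```

View pics/j_wrist.png

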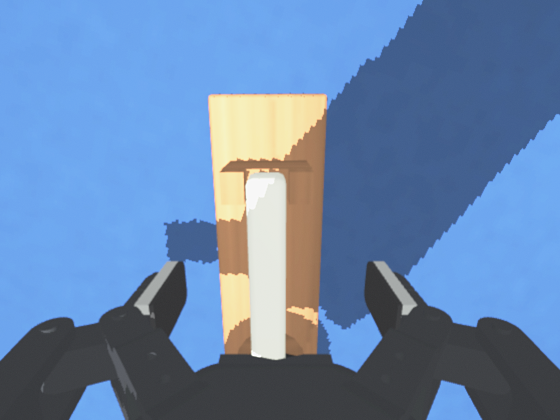

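View pics/j_side.png

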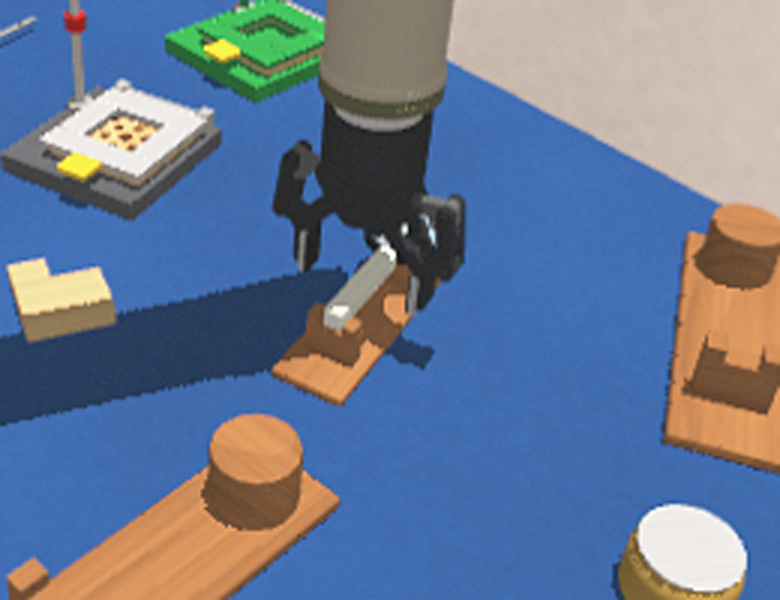

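Wrist: the handle centre is at column 267 and the jaw centre at 276, a 3.5 mm offset that agrees with the pose reading. I'll correct it and close.

Emit:
arm_command --pt "0 -3.5 0" --pt "0 0 0" --pt "0 0 0" --pt "0 0 0" --pt "0 0 0" --pt "0 0 0" --pt "0 0 0" --pt "0 0 0" --pt "0 0 0" --pt "0 0 0" --turn '[0, 0, 0, 0, 0, 0, 0, 0, 0, 0]' --grip '[0, 0.4, 0.6, 0.7, 0.8, 0.9, 1, 1, 1, 1]' --newtons 60

```text
clock: 10.28
position: [0.5585, -0.1334, 0.027]
ee_rot: [-0.157, 0.988, 0.0, 0.0]
ft_force: [-0.2, 0.3, 3.4]
grip_width: 0.172
```

Run:
```python
from h import *
to((.5576,-.1328,.026))
cv2.imwrite('pics/k_wrist.png',manip.camera('wrist'))
```

```text
clock 10.2833 pos [ 0.5585 -0.1334  0.027 ] yawx -161.89 F [-0.22  0.27  3.38] g 0.172 j [-0.15  0.44  0.37  1.82 -0.2   0.92  2.19]
slide mm [0.7 0.9 1. ]
```

View pics/k_wrist.png

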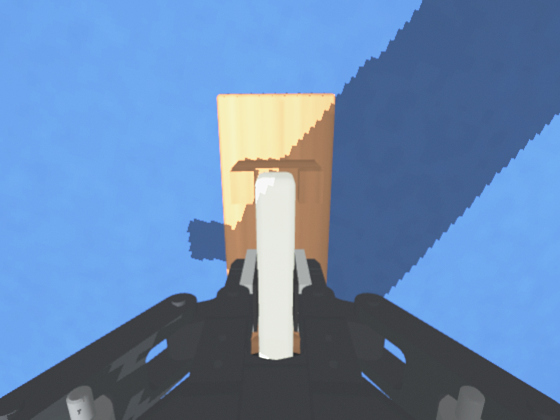

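The jaws are closed on the handle at an opening of 0.172, about 15 mm. Lifting.

Emit:
arm_command --pt "0 0 -3" --pt "0 0 -8" --pt "0 0 -14" --pt "0 0 -20" --pt "0 0 -20" --pt "0 0 -20" --pt "0 0 -14" --pt "0 0 -4" --pt "0 0 0" --pt "0 0 0" --turn '[0, 0, 0, 0, 0, 0, 0, 0, 0, 0]' --grip '[1, 1, 1, 1, 1, 1, 1, 1, 1, 1]'

```text
clock: 11.17
position: [0.5581, -0.1333, 0.1293]
ee_rot: [-0.157, 0.988, 0.0, -0.0]
ft_force: [-0.6, 0.1, -2.0]
grip_width: 0.176
```

Run:
```python
from h import *
np.set_printoptions(precision=4,suppress=True)
cv2.imwrite('pics/l_wrist.png',manip.camera('wrist'))
im=manip.camera('side');tp=manip.camera('top')
cv2.imwrite('pics/l_side.png',cv2.resize(im[110:310,170:430],None,fx=3,fy=3,interpolation=cv2.INTER_CUBIC))
cv2.imwrite('pics/l_fix.png',cv2.resize(im[135:215,190:290],None,fx=7,fy=7,interpolation=cv2.INTER_CUBIC))
cv2.imwrite('pics/l_fixtop.png',cv2.resize(tp[160:260,150:270],None,fx=6,fy=6,interpolation=cv2.INTER_CUBIC))
for n in("side","top"):
  for t in("focus_mark","gear_top","loupe_grip","loupe_lens"):
    r=manip.tip_of(t,n); print(n,t,[(round(a['score'],2),world(n,a['xyz']).round(4).tolist()) for a in r[:4]])
L=np.radians(18);to(np.r_[PK-.0745*np.array([np.cos(L),np.sin(L)]),.12])
```

```text
side focus_mark [(0.64, [0.3013, 0.3396, 0.1119]), (0.6, [0.549, 0.2558, 0.1104]), (0.49, [0.8135, 0.3255, 0.0857])]
side gear_top [(0.36, [0.5181, 0.4364, -0.0025])]
side loupe_grip [(0.88, [0.5596, -0.1385, 0.1439]), (0.67, [0.601, 0.195, 0.0312]), (0.16, [0.5466, 0.1741, 0.0029])]
side loupe_lens [(0.77, [0.634, -0.1099, 0.1492])]
top focus_mark [(0.68, [0.5175, 0.4396, 0.0023]), (0.59, [0.5433, 0.2532, 0.114]), (0.59, [0.3018, 0.3391, 0.1063]), (0.54, [0.8099, 0.3298, 0.0905])]
top gear_top [(0.81, [0.545, 0.1731, 0.0253])]
top loupe_grip []
top loupe_lens [(0.82, [0.6264, -0.1119, 0.1454])]
clock 11.7167 pos [ 0.5584 -0.1334  0.1297] yawx -161.9 F [-0.36 -0.74 -1.19] g 0.176 j [-0.18  0.31  0.4   1.74 -0.13  1.12  2.15]
slide mm [ -8.4 296.8   9.7]
```

View pics/l_side.png

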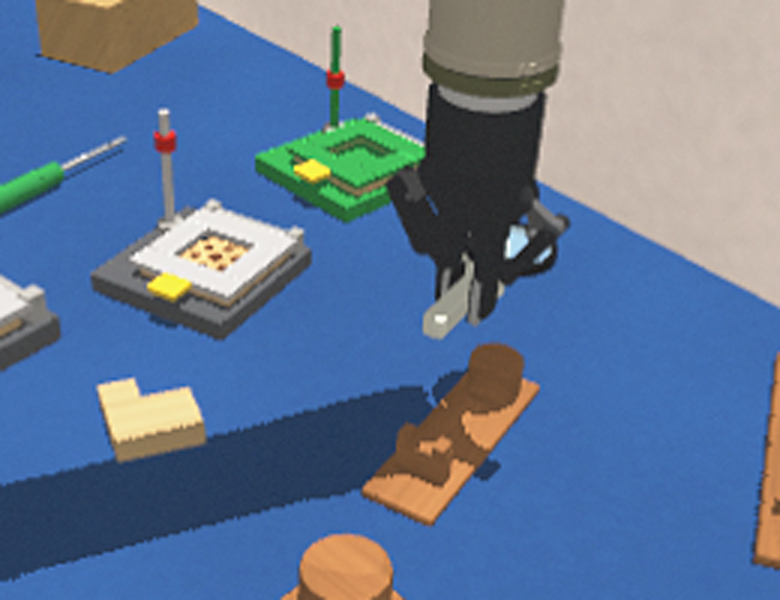

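View pics/l_fix.png

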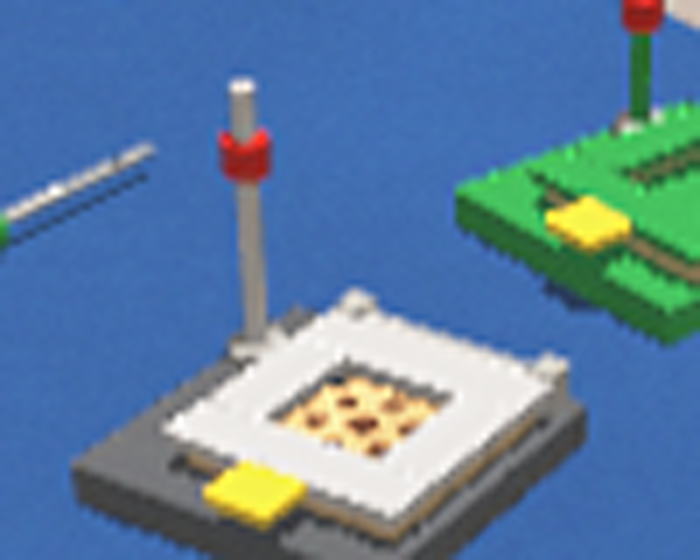

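View pics/l_fixtop.png

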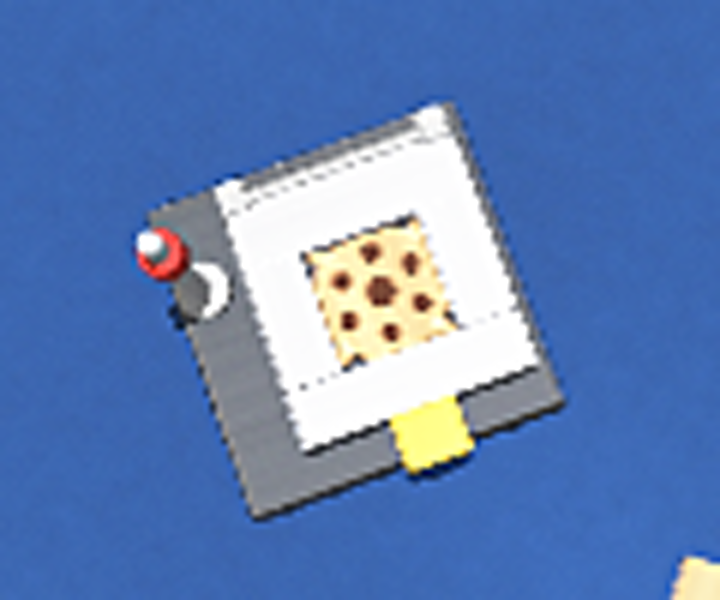

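Side: the loupe is held above its empty rest and looks roughly level. Close-ups: the frame is flat, the hub dot is at top pixel (213.3,208.3), and the collar centre in side is at (224.8,157.5) with the post top at about (224.6,147.3).

Run:
```python
from h import *
np.set_printoptions(precision=4,suppress=True)
print('gear',onz('top',(212.8,207.8),.028))
for z in (145,120,116,112,108,104,20): print(z,proj('side',loc(30,76,z)),proj('top',loc(30,76,z)))
r=manip.tip_of('gear_top','wrist')
# triangulate collar centroid, top & side
def cen(n,near):
    best=None
    for m in manip.cut_out('focus_mark',n):
        v,u=np.nonzero(m['pixels']); c=np.array([u.mean(),v.mean()])
        if np.linalg.norm(c-near)<8: print(n,c,len(u),u.min(),u.max(),v.min(),v.max()); best=c if best is None else best
    return best
a=cen('side',[225,157]);b=cen('top',[178,203])
if a is not None and b is not None:
    o1,d1=ray('side',a);o2,d2=ray('top',b)
    s=np.linalg.lstsq(np.c_[d1,-d2],o2-o1,rcond=None)[0]; print(o1+s[0]*d1,o2+s[1]*d2)
for n,f in(('side',(185,285,130,220)),('top',(150,260,160,260))):
    im=manip.camera(n); hsv=cv2.cvtColor(im,cv2.COLOR_BGR2HSV); m=((hsv[...,0]<8)|(hsv[...,0]>172))&(hsv[...,1]>150)&(hsv[...,2]>90)
    mm=np.zeros_like(m);mm[f[2]:f[3],f[0]:f[1]]=m[f[2]:f[3],f[0]:f[1]]
    v,u=np.nonzero(mm); print(n,len(u),u.mean(),v.mean(),u.min(),u.max(),v.min(),v.max())
```

```text
gear [0.5465 0.1742 0.028 ]
145 [[222.9356 146.5759]] [[173.9439 200.2211]]
120 [[223.4547 154.7262]] [[175.9874 202.0279]]
116 [[223.5368 156.0115]] [[176.3065 202.3099]]
112 [[223.6186 157.2917]] [[176.6234 202.59  ]]
108 [[223.7002 158.5668]] [[176.9382 202.8683]]
104 [[223.7816 159.8369]] [[177.251  203.1447]]
20 [[225.4315 185.3864]] [[183.3727 208.5511]]
top [178.25  202.875] 16 176 180 200 205
side 57 247.40350877192984 148.68421052631578 222 284 134 160
top 52 191.07692307692307 205.25 173 220 198 216
```

Emit:
arm_command --pt "0 8 0" --pt "-1 18 0" --pt "-1 26 0" --pt "-1 28 0" --pt "-1 28 0" --pt "-1 28 0" --pt "-1 28 0" --pt "-1 28 0" --pt "-1 28 0" --pt "0 26 0" --turn '[0, 0, 0, 0, 0, 0, 0, 0, 0, 0]' --grip '[1, 1, 1, 1, 1, 1, 1, 1, 1, 1]'

```text
clock: 12.8
position: [0.4886, 0.105, 0.13]
ee_rot: [-0.158, 0.987, 0.0, 0.0]
ft_force: [0.5, -0.1, -0.7]
grip_width: 0.175
```

Emit:
arm_command --pt "0 20 0" --pt "0 14 0" --pt "0 8 4" --pt "0 4 6" --pt "0 2 8" --pt "0 0 8" --pt "0 0 5" --pt "0 0 2" --pt "0 0 0" --pt "0 0 0" --turn '[0, 0, 0, 0, 0, 0, 0, 0, 0, 0]' --grip '[1, 1, 1, 1, 1, 1, 1, 1, 1, 1]'

```text
clock: 13.63
position: [0.4748, 0.148, 0.0968]
ee_rot: [-0.157, 0.988, -0.0, -0.0]
ft_force: [-0.2, -0.6, -0.1]
grip_width: 0.176
```

Run:
```python
from h import *
np.set_printoptions(precision=4,suppress=True)
to((.4744,.1501,.095))
cv2.imwrite('pics/m_wrist.png',manip.camera('wrist'))
im=manip.camera('side');tp=manip.camera('top')
cv2.imwrite('pics/m_side.png',cv2.resize(im[100:240,160:320],None,fx=4.5,fy=4.5,interpolation=cv2.INTER_CUBIC))
cv2.imwrite('pics/m_top.png',cv2.resize(tp[140:280,140:300],None,fx=4,fy=4,interpolation=cv2.INTER_CUBIC))
for n in("side","top","wrist"):
  for t in("focus_mark","gear_top","loupe_grip","loupe_lens"):
    r=manip.tip_of(t,n); print(n,t,[(round(a['score'],2),world(n,a['xyz']).round(4).tolist()) for a in r[:4]])
```

```text
clock 13.6333 pos [0.4748 0.148  0.0968] yawx -161.95 F [-0.19 -0.56 -0.15] g 0.176 j [-0.58  0.18  0.2   1.96 -0.04  1.01  1.53]
slide mm [-0.2  2.1  1.8]
side focus_mark [(0.72, [0.5431, -0.4342, -0.0018]), (0.56, [0.2982, 0.3432, 0.109]), (0.54, [0.8106, 0.3248, 0.0833])]
side gear_top [(0.46, [0.5438, 0.1698, 0.0259]), (0.38, [0.5495, 0.1723, 0.1178])]
side loupe_grip [(0.9, [0.4793, 0.1469, 0.1115])]
side loupe_lens [(0.78, [0.5523, 0.174, 0.1172]), (0.18, [0.5455, -0.4323, -0.0027])]
top focus_mark [(0.6, [0.8075, 0.327, 0.0898]), (0.39, [0.2994, 0.3382, 0.1038])]
top gear_top [(0.38, [0.5437, 0.172, 0.0224])]
top loupe_grip []
top loupe_lens [(0.65, [0.5592, -0.1308, 0.0056]), (0.36, [0.5171, 0.4374, 0.0015])]
wrist focus_mark []
wrist gear_top [(0.2, [0.5213, 0.4403, -0.0001])]
wrist loupe_grip [(0.77, [0.4762, 0.1538, 0.119])]
wrist loupe_lens []
```

View pics/m_side.png

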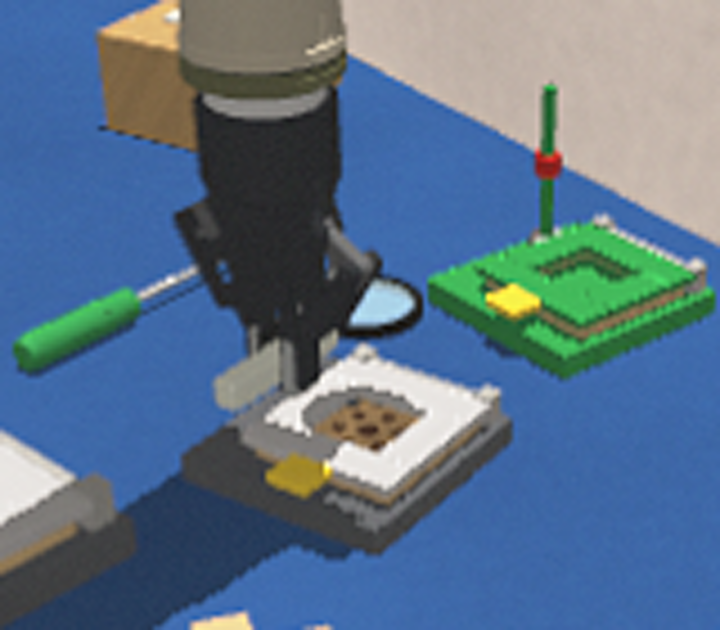

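View pics/m_top.png

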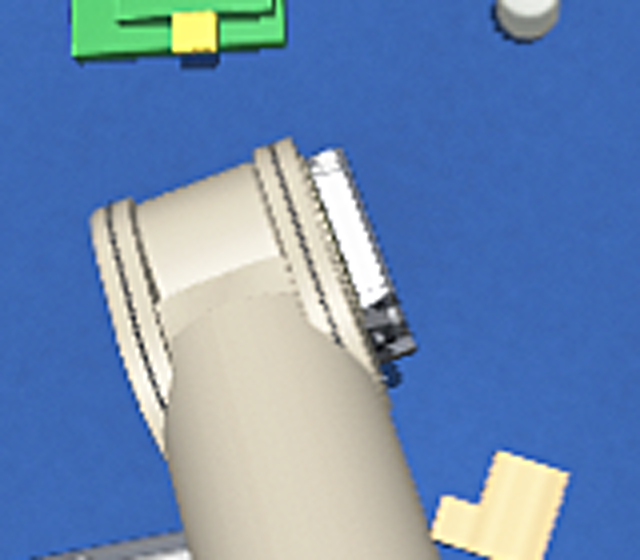

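View pics/m_wrist.png

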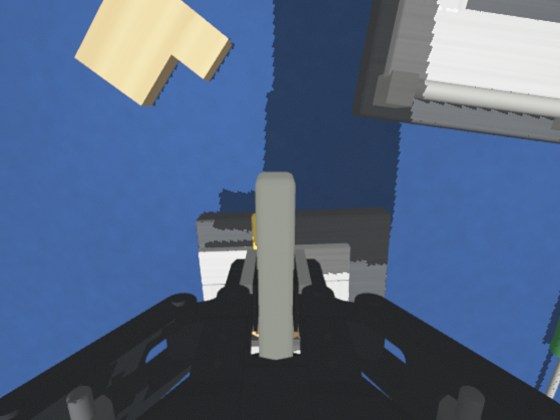

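Emit:
arm_command --pt "0 1 0.8" --pt "0 1 0.7" --pt "0 0 0" --pt "0 0 0" --pt "0 0 0" --pt "0 0 0" --turn '[0, 0, 0, 0, 0, 0]' --grip '[1, 1, 1, 1, 1, 1]'

```text
clock: 14.88
position: [0.474, 0.1504, 0.0953]
ee_rot: [-0.157, 0.988, 0.0, 0.0]
ft_force: [-0.5, -0.2, -1.3]
grip_width: 0.175
```

Run:
```python
from h import *
np.set_printoptions(precision=4,suppress=True)
to((.4744,.1501,.095))
o=manip.get_obs(); p=o['position']; L=np.radians(18.2); u=np.array([np.cos(L),np.sin(L),0]); w=np.array([-u[1],u[0],0])
g=p+[0,0,.018]; lens=g+.0755*u; print('lens',lens)
im=manip.camera('side'); F=6
im=cv2.resize(im[130:220,190:290],None,fx=F,fy=F,interpolation=cv2.INTER_CUBIC)
def poly(L,c):
    q=((proj('side',L)+.5-[190,130])*F).astype(int); cv2.polylines(im,[q.reshape(-1,1,2)],True,c,1)
for dz in(-.004,.004): poly([lens+.034*(np.cos(a)*u+np.sin(a)*w)+[0,0,dz] for a in np.linspace(0,6.28,50)],(0,255,0))
e=g-.051*u; poly([e+w*.008*a+np.array([0,0,.009*b]) for a,b in((1,1),(1,-1),(-1,-1),(-1,1))],(0,255,255))
poly([loc(-75,-60,20),loc(75,-60,20),loc(75,90,20),loc(-75,90,20)],(255,0,255))
cv2.imwrite('pics/n_side.png',im)
for n in("side",):
  for k in range(2):
   manip.camera(n)
   for t in("loupe_grip","loupe_lens","gear_top"):
    r=manip.tip_of(t,n); print(n,t,[(round(a['score'],2),world(n,a['xyz']).round(4).tolist()) for a in r[:2]])
```

```text
clock 14.8833 pos [0.474  0.1504 0.0953] yawx -161.9 F [-0.55 -0.21 -1.26] g 0.175 j [-0.58  0.18  0.2   1.96 -0.04  1.01  1.52]
slide mm [-0.2 -0.4  0.3]
lens [0.5458 0.174  0.1133]
side loupe_grip [(0.91, [0.4732, 0.1504, 0.1121]), (0.55, [0.5425, 0.1725, 0.0262])]
side loupe_lens [(0.89, [0.5461, 0.1741, 0.1138]), (0.3, [0.5468, 0.175, 0.023])]
side gear_top [(0.71, [0.5463, 0.1734, 0.0296])]
side loupe_grip [(0.69, [0.4779, 0.1478, 0.1091])]
side loupe_lens [(0.82, [0.5502, 0.1752, 0.1134]), (0.16, [0.4781, 0.1494, 0.102])]
side gear_top [(0.68, [0.551, 0.1747, 0.1156]), (0.66, [0.5463, 0.1721, 0.0222])]
```

View pics/n_side.png

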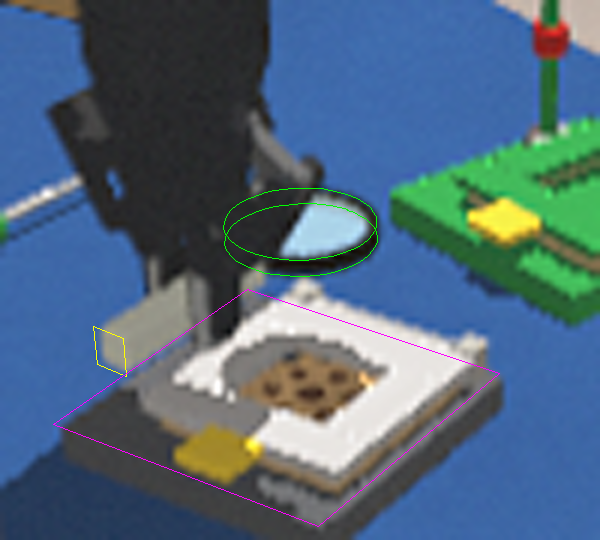

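The overlay agrees to about 1 px. I'll take a finer check of the rim's lower edge and the handle end.

Run:
```python
from h import *
o=manip.get_obs(); p=o['position']; L=np.radians(18.2); u=np.array([np.cos(L),np.sin(L),0]); w=np.array([-u[1],u[0],0])
g=p+[0,0,.018]; lens=g+.0755*u
raw=manip.camera('side'); outs=[]
for (x0,y0,x1,y1) in ((222,155,262,182),(200,170,240,197)):
    F=10; out=[]
    for off in (None,0,.8):
        im=cv2.resize(raw[y0:y1,x0:x1],None,fx=F,fy=F,interpolation=cv2.INTER_CUBIC)
        if off is not None:
            def poly(P,c):
                q=((proj('side',P)+.5+off-[x0,y0])*F).astype(int); cv2.polylines(im,[q.reshape(-1,1,2)],True,c,1)
            for dz in(-.004,.004): poly([lens+.034*(np.cos(a)*u+np.sin(a)*w)+[0,0,dz] for a in np.linspace(0,6.28,50)],(0,255,0))
            e=g-.051*u; poly([e+w*.008*a+np.array([0,0,.009*b]) for a,b in((1,1),(1,-1),(-1,-1),(-1,1))],(0,255,255))
        out.append(im)
    outs.append(np.vstack([out[0],out[2]]))
cv2.imwrite('pics/o.png',np.hstack(outs))
```

```text
(no output)
```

View pics/o.png

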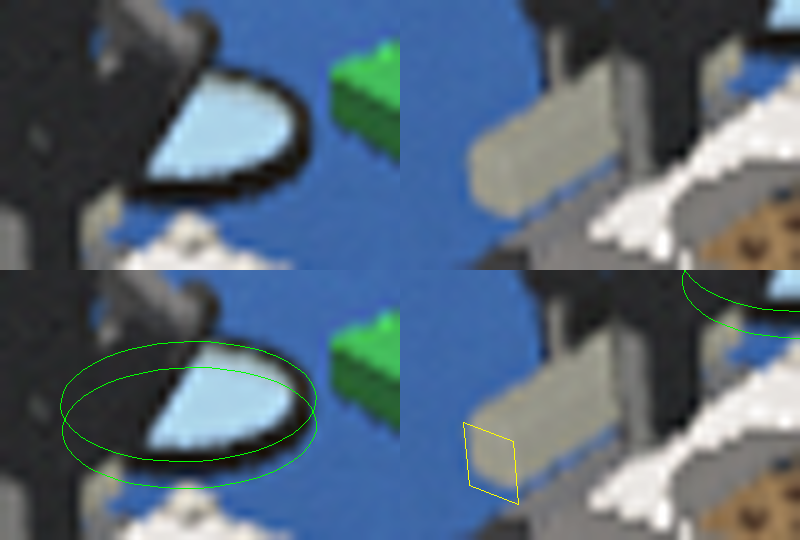

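Everything agrees within about 2 mm: the lens reads about 113.5 mm and the collar about 111-113 mm. I'll lower by 1.5 mm and let it settle.

Emit:
arm_command --pt "0 0 0.7" --pt "0 0 0.8" --pt "0 0 0" --pt "0 0 0" --pt "0 0 0" --pt "0 0 0" --pt "0 0 0" --pt "0 0 0" --turn '[0, 0, 0, 0, 0, 0, 0, 0]' --grip '[1, 1, 1, 1, 1, 1, 1, 1]'

```text
clock: 16.05
position: [0.474, 0.1504, 0.0938]
ee_rot: [-0.157, 0.988, 0.0, 0.0]
ft_force: [0.1, -0.4, -1.8]
grip_width: 0.179
```

Run:
```python
from h import *
to((.4744,.1501,.0938))
for t,n in(("loupe_lens","side"),("glue","top"),("wax","top"),("driver","top"),("offcut","top"),("clamp_tab","side")):
    manip.camera(n); r=manip.tip_of(t,n); print(n,t,[(round(a['score'],2),world(n,a['xyz']).round(4).tolist()) for a in r[:3]])
print(manip.get_obs()['joint_velocities'].round(4)); manip.hand_in()
```

```text
clock 16.05 pos [0.474  0.1504 0.0938] yawx -161.89 F [ 0.09 -0.4  -1.77] g 0.179 j [-0.58  0.18  0.2   1.96 -0.04  1.    1.52]
slide mm [-0.2 -0.4  0. ]
side loupe_lens [(0.6, [0.5527, 0.1745, 0.1135]), (0.52, [0.7403, 0.0141, -0.0019])]
top glue []
top wax [(0.65, [0.5448, -0.4306, 0.001])]
top driver [(0.84, [0.517, 0.4393, 0.0036])]
top offcut []
side clamp_tab [(0.65, [0.7128, 0.249, 0.0362]), (0.64, [0.484, 0.1513, 0.0384]), (0.59, [0.1916, 0.2196, 0.0463])]
[ 0.0007  0.0016 -0.0004 -0.0002  0.0001 -0.0004 -0.0004]
the job is handed in; nothing more can be done
```

I pushed the hold-down frame flat with the closed fingers, then lifted the loupe by its handle. I carried it over the gear and handed it in at about 16 s, still holding it there.

**Last checks:**
- **Frame:** the tab reads 38 mm above the bench, which is fully down, and the gear shows in the frame's window.
- **Lens height:** about 112 mm from the arm's position; the last network reading was 113.5 mm. The collar reads 110–114 mm, so the lens is within about 3 mm of it.
- **Lens centring:** the arm's position puts the lens within about 1 mm of the gear. The last network reading was about 6 mm off in x. Both are inside the 12 mm limit.
- **Level and steady:** the side picture shows the loupe level to about 0.03 rad, and the joints were nearly still at the end.
- **Bystanders:** the wax tin and screwdriver have not moved.

**What I could not confirm:** in the final top picture the networks did not find the glue bottle or the offcut. The glue bottle did show up under a different name, within 1 mm of where it started. Both looked unmoved in earlier pictures, and the arm never went near them. The gripper hid the red collar in the final side picture. It was last measured, unmoved, just after the loupe was lifted.

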